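Stand the workshop bottles back in the drip tray

TASK

The spray can has fallen over in the oil drip tray: stand it up again on its base, and bring the oil bottle and the small nozzle bottle over from the bench, so that all three end up standing upright, flat on the floor of the tray. Grip them lightly, as they are thin-walled and dent, keep the two bottles upright all the way, and set everything down rather than dropping it. Leave all the other things on the bench and in the tray where they are.

Things in the scene. Friction and masses are not known exactly. Their poses are not given: they have to be found in the camera images.
- tray: Shallow bare-steel oil drip tray, 248 (its x) by 338 (its y) by 22 mm high (25 with the rolled rim), fixed to the bench. Origin: centre of its underside; the flat level floor is 4 mm above the origin, 240 x 330 mm inside 4 mm walls; z up. Its -x side faces the robot, turned by up to 0.15 rad.
- spray_can: Silver-grey aerosol can with black cap, 52 mm diameter, 160 mm long (metal to 126 mm, then cap 49 mm wide). Starts lying on the tray floor, cap end roughly towards the robot. Origin: centre of its flat base, on the axis (26 mm above the floor while lying); x axis runs from base to cap: up when it stands. 0.2 kg, rolls easily. Thin wall: dents above 80 N of finger force, both fingers added.
- oil_bottle: Half-litre silver-grey oil bottle with red cap, the tallest of the loose bottles: rectangular body 76 (its x) by 46 (its y) mm, straight sides up to 148 mm, stepped shoulder, cap 35 mm in diameter from 166 to 190 mm. Stands on the bench; not one of the two bigger litre bottles beside the robot. Origin: centre of its base; z up. 0.4 kg. Dents above 80 N of finger force, both fingers added.
- nozzle_bottle: Small flat black squeeze bottle with paper label and red pointed nozzle: body 58 (its x) by 32 (its y) mm, straight sides up to 96 mm, shoulder to 102 mm, nozzle 22 mm wide at its foot, tip at 130 mm. Stands on the bench. Origin: centre of its base; z up. 0.12 kg. Dents above 80 N of finger force, both fingers added.
- grease_tub: Bystander standing in a back (+x) corner of the tray: round white tub with a blue lid, 76 mm in diameter, 72 mm high. Origin: centre of its base, z up.
- fluid_tin: Bystander standing in the other back corner of the tray: round steel tin with a yellow cap, 60 mm in diameter, 124 mm high. Origin: centre of its base, z up.
- mug: Bystander on the bench: white enamel mug, 80 mm in diameter and 85 mm high, handle towards its +y reaching 68 mm from its axis, with screwdrivers standing in it up to 156 mm high, within 42 mm of the axis. Origin: centre of its base, z up.
- battery_pack: Bystander on the bench: black power-tool battery, 70 (its x) by 110 (its y) by 60 mm high. Origin: centre of its underside, z up.
- tape_roll: Bystander lying on the bench between robot and tray: black tape roll, 72 mm in diameter, 19 mm high. Origin: centre of its underside.
- pliers: Bystander lying on the bench between robot and tray: pliers with yellow handles, 175 mm long, 60 mm wide, 18 mm high. Origin: at the pivot, on the bench; jaws point along +x (57 mm), handles along -x (118 mm).
- spanner: Bystander lying flat on the bench between robot and tray: steel spanner, 170 mm long along its x, under 15 mm high. Origin: at its middle, on the bench.
There are look-alikes about, which are no part of the job. Leave any pink or turquoise look-alike of the spray_can alone.

How it is judged:
By the outcome, as a careful person would: the job done as asked, in the order asked, and still so for the second after the job is handed in, with the robot touching nothing.
It also fails if it takes over 72 s, if anything falls off the work surface, if the arm or the gripper's body presses on something with over 40 N, if the wrist force passes 120 N, or if a joint passes its speed limit or range.

ROBOT

A 6-joint arm with a two-finger parallel gripper is mounted at the origin on the work surface. World frame = base frame: x ahead of the robot, y to its left, z up, the work surface at z = 0. Lengths are in m, angles in rad, forces in N, time in s.
With the tool pointing down it reaches from about 0.3 to 0.775 m from the base axis. Payload 14.6 kg.
Tool frame: the origin (TCP) lies on the centre line of the jaws, within the pads' length; the fingertips stand 19 mm ahead of it and the grasp point (between the pads) is the TCP; z points along the fingers, y is the line along which they close (so a half turn about z gives the same grasp; the last joint's range is limited). The gripper opens to 94 mm and grips with 3 to 60 N. Pads are 16 mm wide; open, the fingers measure 119 mm over their backs; the gripper's body (75 mm by 177 mm) begins 78 mm behind the grasp point.
Start: joints at [1.071, 0.3, 1.521, -0, 1.321, -0.067], TCP at [0.231, 0.499, 0.187] pointing down, gripper open.
Joint ranges: [-3.03, 3.03], [-0.79, 2.21], [0.23, 2.52], [-1.04, 4.18], [0, 3.07], [-2.55, 2.55]. Speed limits (rad/s): [2.22, 2.22, 2.57, 3.14, 3.14, 3.14].

INTERFACE

Orientations are given as [roll, pitch, yaw] about the fixed x, y, z axes, in that order (R = Rz(yaw) Ry(pitch) Rx(roll)).
In Python, from station import get_obs, camera, workorder gives the robot as it stands.
- The arm moves only by the tool play_rows, never from a script. Its argument "motion" is a list that holds one entry, the list of rows, each a list of 7 numbers: the shift along the tool's x, y, z as a fraction of full scale, then the turn, a rotation vector about the tool's x, y, z as a fraction of full scale, then the opening, from -1 (shut) to 1 (fully open). In form: [[[x, y, z, ax, ay, az, grip], ...]]. A call has 1 to 10 rows; each row is the pose to reach, as a shift and turn from the pose commanded when the call began, along the tool's axes at that moment, turning the shorter way round; what a row does not reach only later rows make up. Full scale, the value 1, is 0.25 m for a shift and 2 pi rad for a turn. A row lasts 1/10 s, in which the tool goes at most 50 mm and 8.59 degrees, less where a joint would pass 70% of its speed; a pose out of reach is approached as far as the arm can. A call with a number of a shift or a turn outside -1 to 1 is refused whole. A call with a gripper value outside its range is refused whole. The fingers move at their own pace and stop on an object; "grip_force" is the grip in N (left out, the last holds). Time passes only in rows, so rows that repeat a pose let the fingers close. It gives the time, the measured TCP pose, the force, the opening and the grip force at its end, in the units of the state.
- get_obs(): the state, without advancing time (a new reading comes with each control period).
- camera(name): name is "scene" or "top"; returns a dict with "frame" (480x640x3 uint8, red, green, blue), "z_map" (480x640 float32, m along the optical axis (not along the pixel's ray), 0 where there is no reading), "camera_matrix" (3x3 intrinsics, pixels), "T" (4x4, takes a point from camera to world coordinates). Camera axes: x right, y up, looking along -z (the intrinsics and any distortion apply to the point x, -y, -z); pixel columns grow to the right and rows downward; lengths in m; the calibration is good to about 2 mm. A picture is of the moment at which its call begins.
- workorder.hand_in(): hands the job in; it is judged then, once.
The state is a dict: "time_s": time; "qpos": joint angles; "joint_vel": joint speeds; "tau": joint torques, N m; "ee_pos": TCP position; "eef_rot": TCP orientation; "force": force on the tool from outside, world axes, zero at the start; "moment": the same for the moment, N m; "grip_width": finger opening in m; "grip_force": force on a finger pad.
Only numpy, scipy, OpenCV 4.12 (cv2) and the standard library are available. Lean on these libraries where they do the work, as an engineer would, in place of code of your own. Each camera call takes 0.05 s, during which the arm holds its last target. There are 200 camera calls.

## Working session

There is one attempt and no reset: what is moved stays moved. The work goes in short steps, Python scripts to look and compute and a tool call to move; the robot and the scene stay as the last step left them, time stands still between calls to the robot, and variables do not carry over. Pictures are saved under pics/ and viewed, at most 10 in all, crops included, and the job is handed in when it is done.

Besides the shell and the picture viewer there is one more tool, called in YAML: its name, and indented under it one key for each argument. play_rows: Moves the arm, as the interface text tells. Its arguments: {"type":"object","properties":{"motion":{"type":"array"},"grip_force":{"type":"number"}},"required":["motion"]}

```bash
mkdir -p pics; ls; cat > h.py <<'E'
import numpy as np, cv2
from station import get_obs, camera, workorder
def snap(n):
    c=camera(n); np.savez(f'{n}.npz',**c); return c
def load(n): return dict(np.load(f'{n}.npz'))
def pts(c):
    K=c['camera_matrix'];z=c['z_map'];v,u=np.mgrid[0:480,0:640]
    x=(u-K[0,2])/K[0,0]*z; y=(v-K[1,2])/K[1,1]*z
    P=np.stack([x,-y,-z,np.ones_like(z)],-1)@c['T'].T
    P=P[...,:3]; P[z==0]=np.nan; return P
def ray(c,u,v,h):
    K=c['camera_matrix'];T=c['T'];d=T[:3,:3]@np.array([(u-K[0,2])/K[0,0],-(v-K[1,2])/K[1,1],-1]);o=T[:3,3]
    return o+d*(h-o[2])/d[2]
E
python3 - <<'E'
from h import *
print(get_obs())
for n in ('scene','top'):
    c=snap(n); print(n,{k:v.tolist() for k,v in c.items() if k in('camera_matrix','T')},list(c)); cv2.imwrite(f'pics/{n}0.png',c['frame'][...,::-1])
E
```

```text
pics
{'time_s': 0.0, 'qpos': array([ 1.07140788e+00,  3.00466867e-01,  1.52159591e+00, -5.35142973e-06,
        1.32072587e+00, -6.65735834e-02]), 'joint_vel': array([ 0.00094455, -0.00071442, -0.00062867,  0.00012974, -0.00154087,
       -0.00049154]), 'tau': array([-3.03390516e-03, -5.31799901e+01, -3.52734876e+01,  7.07216584e-02,
        2.44917726e-02, -1.08624711e-04]), 'ee_pos': array([0.23053262, 0.49902498, 0.18598241]), 'eef_rot': array([-3.14039897e+00, -7.43902638e-05,  2.70877907e+00]), 'force': array([-0.49299977, -0.13674504, -0.83858882]), 'moment': array([-0.03061681, -0.0029605 , -0.02006189]), 'grip_force': 0.0, 'grip_width': 0.0944602410808334}
scene {'camera_matrix': [[623.7328658343912, 0.0, 313.6088186094437], [0.0, 623.7328658343912, 240.72437815063677], [0.0, 0.0, 1.0]], 'T': [[-0.3506975084727475, -0.5306567607173163, 0.7716311682766658, 1.6147408505157266], [0.9364885558643311, -0.19930610073339192, 0.28855894189158393, 0.409017789486087], [0.0006650459733697017, 0.8238206604082322, 0.5668501364544226, 0.8663469498371256], [0.0, 0.0, 0.0, 1.0]]} ['frame', 'z_map', 'camera_matrix', 'T']
top {'camera_matrix': [[538.3687836738504, 0.0, 312.3668113514303], [0.0, 538.3687836738504, 237.69401448638874], [0.0, 0.0, 1.0]], 'T': [[0.001356796241394791, 0.9952251827227407, -0.09759607972888336, 0.38858604570387945], [-0.9998476483707858, 0.003048511427744162, 0.01718681545500365, 0.00805073867955079], [0.01740227431598457, 0.09755789180052081, 0.995077694753565, 1.3446899424842367], [0.0, 0.0, 0.0, 1.0]]} ['frame', 'z_map', 'camera_matrix', 'T']
```

View pics/scene0.png

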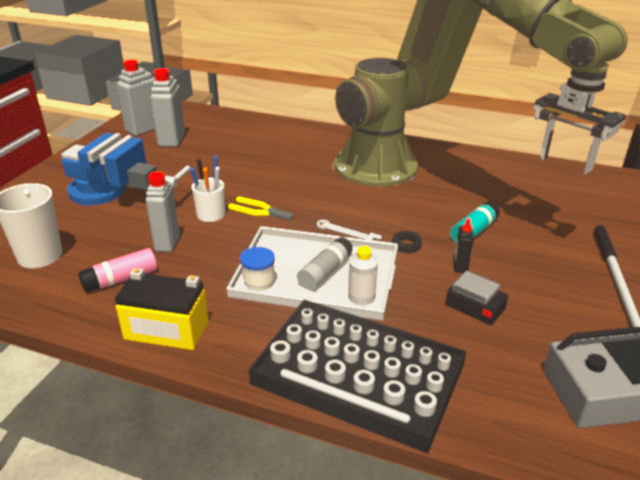

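View pics/top0.png

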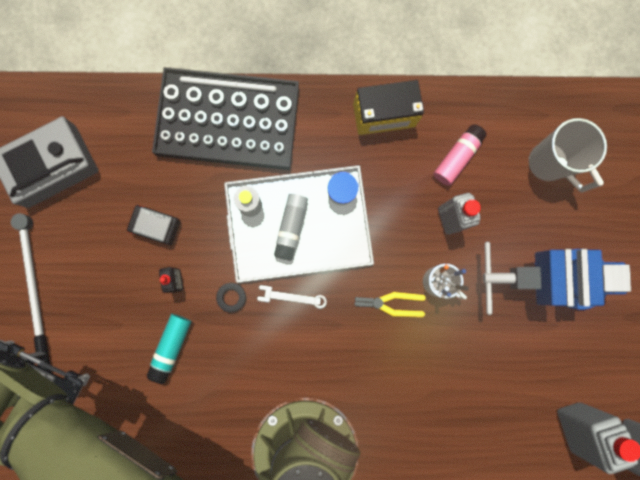

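The top view shows the spray can in the tray at (292,228), with its cap at (286,252) facing the robot. The tub is at (343,188) and the tin at (247,200).

Candidates:
- **Cans:** the silver one in the tray (292,228) fits. Pink (460,155) and turquoise (170,348) are the look-alikes.
- **Oil bottles:** the one at (462,212) standing near the tray fits. The two at (600,440) are the bigger litre bottles beside the robot.
- **Nozzle bottle:** the black one with a red tip at (171,280) fits. The battery is at (153,225).

```bash
cat > m.py <<'E'
from h import *
S,T=load('scene'),load('top'); PS,PT=pts(S),pts(T)
A=np.vstack([PS.reshape(-1,3),PT.reshape(-1,3)]); A=A[~np.isnan(A[:,0])]
def rect(Q): 
    (cx,cy),(w,h),a=cv2.minAreaRect((Q[:,:2]*1000).astype(np.float32)); return np.round([cx,cy,w,h,a],1)
def near(x,y,r,z0,z1,P=A): return P[(np.hypot(P[:,0]-x,P[:,1]-y)<r)&(P[:,2]>z0)&(P[:,2]<z1)]
def trim(Q,k=3):  # drop isolated points on 2mm grid
    g=np.floor(Q[:,:2]/.003).astype(int); u,i,c=np.unique(g,axis=0,return_inverse=True,return_counts=True); return Q[c[i.ravel()]>=k]
E
python3 - <<'E'
from m import *
for nm,(u,v) in dict(can=(292,228),cap=(286,252),tray=(300,225),oil=(471,208),noz=(166,280),tub=(343,188),tin=(246,197),tape=(231,285),mug=(446,278),batt=(153,224)).items(): print(nm,PT[v,u].round(3))
# tray: bright in top view, rim
hsv=cv2.cvtColor(T['frame'],cv2.COLOR_RGB2HSV)
m=((hsv[...,1]<50)&(hsv[...,2]>120)).astype(np.uint8); m=cv2.morphologyEx(m,cv2.MORPH_OPEN,np.ones((3,3)))
n,l=cv2.connectedComponents(m); k=l[225,320]; ys,xs=np.nonzero(l==k)
for h in(.0245,): 
    Q=np.array([ray(T,u,v,h) for u,v in zip(xs,ys)]); print('tray',rect(Q))
print('floor z',np.nanmedian(PT[240:265,310:350,2]),np.nanmedian(PS[280:290,300:315,2]), 'bench',np.nanmedian(PT[320:340,220:240,2]))
for nm,(x,y,r,z0,z1) in dict(oil=(*PT[208,471,:2],.08,.03,.145),oiltop=(*PT[208,471,:2],.08,.168,.25),noz=(*PT[280,166,:2],.06,.02,.095),noztop=(*PT[280,166,:2],.06,.105,.25),tub=(*PT[188,343,:2],.07,.062,.09),tin=(*PT[197,246,:2],.04,.1,.15)).items():
    for c,P in (('S',PS),('T',PT),('ST',A)):
        Q=trim(near(x,y,r,z0,z1,P.reshape(-1,3)),2)
        if len(Q)>5: print(nm,c,len(Q),rect(Q),'zmax',np.percentile(Q[:,2],98).round(4))
x,y=PT[228,292,:2]
for c,P in (('S',PS),('T',PT)):
    Q=near(x,y,.11,.03,.075,P.reshape(-1,3)); tb=PT[188,343,:2];tn=PT[197,246,:2]
    Q=Q[(np.hypot(*(Q[:,:2]-tb).T)>.055)&(np.hypot(*(Q[:,:2]-tn).T)>.05)]; Q=trim(Q,2)
    t=Q[Q[:,2]>.042]; d=np.linalg.svd(t[:,:2]-t[:,:2].mean(0),full_matrices=False)[2][0]
    s=(t[:,:2]-t[:,:2].mean(0))@d
    print('can',c,rect(Q),t[:,:2].mean(0),np.degrees(np.arctan2(d[1],d[0])),s.min(),s.max(),'ztop',np.percentile(Q[:,2],98))
F=[cv2.resize(T['frame'][y-50:y+50,x-50:x+50],(260,260)) for x,y in((290,228),(462,212),(171,280))]
G=[cv2.resize(S['frame'][y-45:y+45,x-45:x+45],(260,260)) for x,y in((325,262),(160,212),(463,245))]
cv2.imwrite('pics/crop.png',np.vstack([np.hstack(F),np.hstack(G)])[...,::-1])
E
```

```text
can [0.538 0.035 0.055]
cap [0.48  0.049 0.055]
tray [0.547 0.016 0.046]
oil [ 0.568 -0.358  0.188]
noz [0.412 0.317 0.122]
tub [ 0.632 -0.087  0.08 ]
tin [0.601 0.139 0.128]
tape [0.402 0.184 0.02 ]
mug [ 0.42  -0.349  0.003]
batt [0.547 0.368 0.058]
tray [512.   11.6 341.3 354.9   7.6]
floor z 0.003634718250546176 0.017796250933630797 bench -9.622104634787743e-05
oil S 1190 [ 579.  -344.3   43.9   84.2   72.3] zmax 0.1438
oil T 513 [ 570.  -358.5   76.1   44.8   16.3] zmax 0.144
oil ST 1730 [ 572.8 -359.3   80.9   48.9   14.2] zmax 0.144
oiltop S 173 [ 575.6 -359.6   33.    36.1    9.8] zmax 0.1925
oiltop T 198 [ 568.3 -358.6   38.    33.3    9.1] zmax 0.1927
oiltop ST 447 [ 571.6 -360.    42.9   37.5   13.3] zmax 0.1927
noz S 458 [419.  322.1  58.7  32.8  11.4] zmax 0.0937
noz T 212 [413.5 320.8  57.   31.4   7.9] zmax 0.0943
noz ST 692 [416.8 321.8  63.3  33.   10.7] zmax 0.0942
noztop S 83 [419.1 322.   17.8  15.3  53.9] zmax 0.1311
noztop T 66 [413.1 321.6  39.4  23.4  11.7] zmax 0.1326
noztop ST 171 [412.9 321.4  39.4  23.6  12.6] zmax 0.132
tub S 487 [640.2 -85.6  74.1  73.7  87.4] zmax 0.0795
tub T 504 [635.5 -85.3  73.   73.4  29.2] zmax 0.0806
tub ST 1396 [637.  -86.3  76.2  77.2  55.8] zmax 0.08
tin S 372 [611.6 142.6  46.4  57.8  17.2] zmax 0.1302
tin T 326 [604.2 141.7  54.9  55.6  13.3] zmax 0.1315
tin ST 882 [603.7 141.7  57.1  59.6  53.9] zmax 0.1309
can S [550.8  43.6  50.5 158.1  71.9] [0.56324681 0.04346291] -16.08013373272586 -0.09050398210083087 0.0658439041758381 ztop 0.05840333447718871
can T [544.3  39.7  51.6 159.8  76.2] [0.54462942 0.0386492 ] 165.9763988421533 -0.07927680524794604 0.08056426924877115 ztop 0.059736849779879905
```

View pics/crop.png

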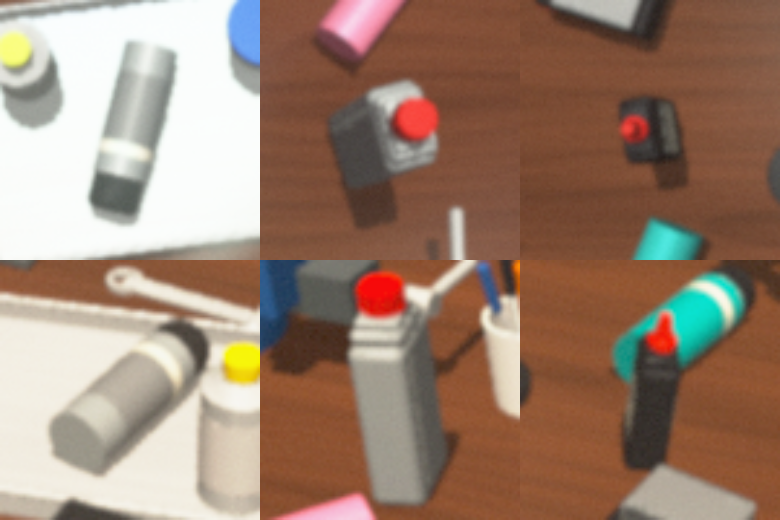

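The crops confirm the three targets: the silver can with its black cap towards the robot, the single oil bottle with a red cap, and the black bottle with a red nozzle. Next I'll write a goal helper, fit the tray corners and make the first approach.

```bash
cat >> h.py <<'E'
from scipy.spatial.transform import Rotation as Ro
def tool(y_deg,tilt=0):
    """tool closing line y at world angle y_deg; down, then turned by tilt(deg) about tool y"""
    return Ro.from_euler('xyz',[180,0,y_deg+90],degrees=True)*Ro.from_rotvec([0,np.radians(tilt),0])
def go(pos,R,P=None,R0=None):
    o=get_obs(); P=o['ee_pos'] if P is None else np.array(P); R0=Ro.from_euler('xyz',o['eef_rot']) if R0 is None else R0
    return (np.r_[R0.inv().apply(np.array(pos)-P)/.25,(R0.inv()*R).as_rotvec()/(2*np.pi)]).round(4).tolist()
E
python3 - <<'E'
from h import *
T=load('top'); 
for u,v in((226,184),(359,168),(372,267),(237,282)): print(ray(T,u,v,.025).round(3))
print(go([.39,.27,.2],tool(70)),go([.547,.041,.16],tool(75,-40),[.39,.27,.2],tool(70)))
E
```

```text
[0.651 0.2   0.025]
[ 0.693 -0.131  0.025]
[ 0.446 -0.161  0.025]
[0.409 0.169 0.025]
[-0.9633, -0.5643, -0.0553, -0.0002, -0.0, -0.0133] [-0.9034, -0.646, 0.16, -0.0048, -0.111, -0.0133]
```

play_rows:
  motion:
    - [[-0.963, -0.564, -0.055, 0, 0, -0.013, 1], [-0.963, -0.564, -0.055, 0, 0, -0.013, 1], [-0.963, -0.564, -0.055, 0, 0, -0.013, 1], [-0.963, -0.564, -0.055, 0, 0, -0.013, 1], [-0.963, -0.564, -0.055, 0, 0, -0.013, 1], [-0.963, -0.564, -0.055, 0, 0, -0.013, 1], [-0.963, -0.564, -0.055, 0, 0, -0.013, 1]]

```text
time_s: 0.8
ee_pos: [0.3916, 0.2678, 0.2003]
eef_rot: [-3.141, 0.0, 2.787]
force: [-0.1, 0.5, -0.6]
grip_width: 0.0937
grip_force: 0.0
```

play_rows:
  motion:
    - [[-0.903, -0.646, 0.16, -0.005, -0.111, -0.013, 1], [-0.903, -0.646, 0.16, -0.005, -0.111, -0.013, 1], [-0.903, -0.646, 0.16, -0.005, -0.111, -0.013, 1], [-0.903, -0.646, 0.16, -0.005, -0.111, -0.013, 1], [-0.903, -0.646, 0.16, -0.005, -0.111, -0.013, 1], [-0.903, -0.646, 0.16, -0.005, -0.111, -0.013, 1], [-0.903, -0.646, 0.16, -0.005, -0.111, -0.013, 1], [-0.903, -0.646, 0.16, -0.005, -0.111, -0.013, 1], [-0.903, -0.646, 0.16, -0.005, -0.111, -0.013, 1], [-0.903, -0.646, 0.16, -0.005, -0.111, -0.013, 1]]

```text
time_s: 1.8
ee_pos: [0.5463, 0.0422, 0.1606]
eef_rot: [3.139, 0.698, 2.876]
force: [-0.3, 0.7, 0.4]
grip_width: 0.0938
grip_force: 0.0
```

```bash
python3 - <<'E'
from h import *
o=get_obs(); print(o['qpos'].round(3),o['ee_pos'],o['eef_rot'],o['time_s'],o['force'])
R=Ro.from_euler('xyz',o['eef_rot']).as_matrix(); print(R.round(3))
print(go([.547,.041,.033],tool(75,-40)))
c=snap('top'); cv2.imwrite('pics/top1.png',c['frame'][100:350,150:450][...,::-1].repeat(2,0).repeat(2,1))
E
```

```text
[ 0.144  0.027  2.078 -0.616  0.455 -0.684] [0.54634736 0.04217526 0.16057728] [3.13905401 0.69820568 2.87604191] 1.8 [-0.25592382  0.71534023  0.42575596]
[[-0.739  0.261  0.621]
 [ 0.201  0.965 -0.166]
 [-0.643  0.002 -0.766]]
[0.3252, -0.0048, 0.3933, 0.0, 0.0, -0.0005]
```

View pics/top1.png

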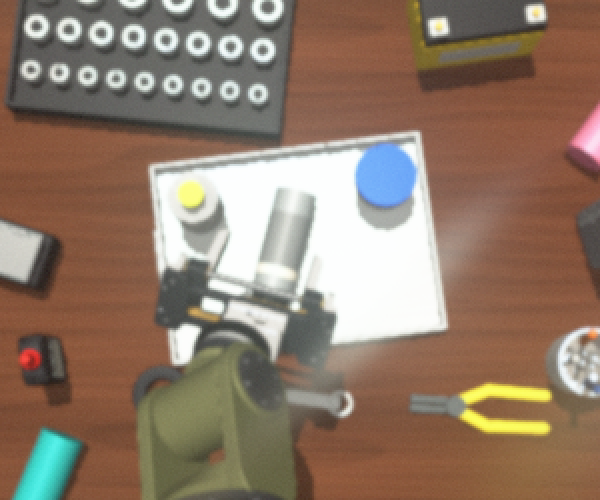

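The open fingers straddle the can body cleanly, roughly at crop (285,255). I'll descend and grip.

play_rows:
  motion:
    - [[0.1, 0, 0.12, 0, 0, 0, 1], [0.2, -0.003, 0.24, 0, 0, 0, 1], [0.28, -0.005, 0.34, 0, 0, 0, 1], [0.31, -0.005, 0.375, 0, 0, 0, 1], [0.325, -0.005, 0.393, 0, 0, 0, 1], [0.325, -0.005, 0.393, 0, 0, 0, 1], [0.325, -0.005, 0.393, 0, 0, 0, 1]]
  grip_force: 15

```text
time_s: 2.55
ee_pos: [0.5522, 0.0381, 0.0532]
eef_rot: [3.134, 0.665, 2.876]
force: [-0.3, -0.5, -0.4]
grip_width: 0.094
grip_force: 0.0
```

play_rows:
  motion:
    - [[0, 0, 0, 0, 0, 0, -0.2], [0, 0, 0, 0, 0, 0, -0.2], [0, 0, 0, 0, 0, 0, -0.2], [0, 0, 0, 0, 0, 0, -0.2], [0, 0, 0, 0, 0, 0, -0.2], [0, 0, 0, 0, 0, 0, -0.2], [0, 0, 0, 0, 0, 0, -0.2], [0, 0, 0, 0, 0, 0, -0.2]]

```text
time_s: 3.35
ee_pos: [0.5516, 0.0379, 0.0518]
eef_rot: [3.134, 0.662, 2.875]
force: [0.1, -0.4, -0.7]
grip_width: 0.0381
grip_force: 0.0
```

```bash
python3 - <<'E'
from h import *
o=get_obs(); print(o['qpos'].round(3),o['ee_pos'],o['eef_rot'],o['time_s'],o['force'])
P=o['ee_pos'];R0=Ro.from_euler('xyz',o['eef_rot'])
print(go(P+[0,0,.10],R0))
Pu=P+[0,0,.1]
# swing to upright, 75deg of can yaw kept -> placing pose above
for yd in(75,90): print(yd,go([.49,.012,.16],tool(yd,50),Pu,R0))
E
```

```text
[ 0.12   0.254  2.124 -1.04   0.263 -0.236] [0.55161934 0.03793197 0.05181455] [3.13354602 0.66215664 2.87517036] 3.35 [ 0.1476707  -0.39458238 -0.74250115]
[-0.2459, 0.0025, -0.3155, 0.0, 0.0, 0.0]
75 [0.1459, -0.1637, -0.1565, 0.0011, 0.2443, 0.0002]
90 [0.1459, -0.1637, -0.1565, 0.0059, 0.2429, -0.0456]
```

The forward tilt ran joint 4 into its limit, so the TCP stopped at z = 0.052. I'll check the can, and fit a small kinematic model to pick a feasible tilt.

```bash
cat > kin.py <<'E'
from h import *
from scipy.optimize import least_squares
D=[([1.07140788,.300466867,1.52159591,0,1.32072587,-.0665735834],[.23053262,.49902498,.18598241],[-3.14039897,0,2.70877907]),
([.144,.027,2.078,-.616,.455,-.684],[.54634736,.04217526,.16057728],[3.13905401,.69820568,2.87604191]),
([.12,.254,2.124,-1.04,.263,-.236],[.55161934,.03793197,.05181455],[3.13354602,.66215664,2.87517036])]
lo=np.array([-3.03,-.79,.23,-1.04,0,-2.55]);hi=np.array([3.03,2.21,2.52,4.18,3.07,2.55])
def fk(q,p):
    a1,d1,l2,l3,L,e,l3x,c=p
    r=lambda ax,t:Ro.from_euler(ax,t)
    R=r('z',q[0]);x=R.apply([a1,e,d1]);R=R*r('y',q[1]);x=x+R.apply([0,0,l2]);R=R*r('y',q[2]);x=x+R.apply([l3x,0,l3]);R=R*r('z',q[3])*r('y',q[4]);x=x+R.apply([0,0,L]);R=R*r('z',q[5]+c)
    return x,R
def res(p): 
    out=[]
    for q,x,e in D:
        X,R=fk(q,p); out+=list(X-x)+list(.2*(R.inv()*Ro.from_euler('xyz',e)).as_rotvec())
    return out
best=min((least_squares(res,[.0,.3,.4,.4,.3,.03,0,c]) for c in(1.57,-1.57,0,3.14)),key=lambda s:s.cost); P=best.x
def ik(pos,R,q0):
    f=lambda q:np.r_[(lambda X:np.r_[X[0]-pos,.3*(X[1].inv()*R).as_rotvec()])(fk(q,P)),.002*(q-q0)]
    return min((least_squares(f,np.clip(s,lo+.01,hi-.01),bounds=(lo,hi)) for s in (q0,)),key=lambda s:s.cost)
E
python3 - <<'E'
from kin import *
print(P.round(4),best.cost,np.round(best.fun,4))
q0=np.array([.1,.25,1.9,0,.9,-1.3])
for yd in (75,):
  for t in (0,-10,-20,-25,-30):
    s=ik(np.array([.547,.041,.033]),tool(yd,t),q0); print(yd,t,s.x.round(2),np.abs(s.fun[:6]).max().round(4))
for yd in (75,83,90):
  for t in (50,60,70,80,90):
    s=ik(np.array([.475,.012,.09]),tool(yd,t),q0+[0,.2,0,0,1,0]); print('F',yd,t,s.x.round(2),np.abs(s.fun[:6]).max().round(4))
c=snap('scene'); cv2.imwrite('pics/s2.png',c['frame'][150:350,200:440][...,::-1].repeat(3,0).repeat(3,1))
E
```

```text
[-3.0000e-04  2.2150e-01  4.2430e-01  4.4790e-01  2.8960e-01  3.6700e-02
  4.1000e-02  1.5708e+00] 5.976708112069088e-08 [-0.0001  0.      0.0001  0.     -0.     -0.      0.     -0.0002 -0.0002
 -0.0001 -0.      0.0001  0.      0.0001  0.0001  0.      0.     -0.0001]
75 0 [ 0.01  0.47  1.67 -0.    1.   -1.3 ] 0.0
75 -10 [ 0.03  0.39  1.81 -0.07  0.78 -1.23] 0.0
75 -20 [ 0.07  0.33  1.94 -0.21  0.56 -1.08] 0.0
75 -25 [ 0.08  0.31  2.   -0.34  0.45 -0.95] 0.0
75 -30 [ 0.1   0.29  2.05 -0.55  0.35 -0.73] 0.0001
F 75 50 [-0.12  0.81  1.22  0.12  1.97 -1.43] 0.0
F 75 60 [-0.12  0.93  1.12  0.14  2.13 -1.43] 0.0
F 75 70 [-0.13  1.04  1.03  0.17  2.29 -1.42] 0.0
F 75 80 [-0.13  1.14  0.96  0.2   2.43 -1.4 ] 0.0
F 75 90 [-0.13  1.23  0.9   0.24  2.57 -1.37] 0.0
F 83 50 [-0.07  0.82  1.21  0.04  1.99 -1.52] 0.0
F 83 60 [-0.08  0.94  1.1   0.05  2.15 -1.52] 0.0
F 83 70 [-0.08  1.05  1.01  0.06  2.31 -1.52] 0.0
F 83 80 [-0.08  1.15  0.93  0.07  2.46 -1.51] 0.0
F 83 90 [-0.08  1.24  0.88  0.08  2.59 -1.5 ] 0.0
F 90 50 [-0.04  0.83  1.2  -0.03  1.99 -1.61] 0.0
F 90 60 [-0.03  0.94  1.09 -0.04  2.15 -1.61] 0.0
F 90 70 [-0.03  1.05  1.   -0.04  2.31 -1.61] 0.0
F 90 80 [-0.03  1.15  0.92 -0.05  2.46 -1.62] 0.0
F 90 90 [-0.03  1.25  0.87 -0.06  2.6  -1.62] 0.0
```

View pics/s2.png

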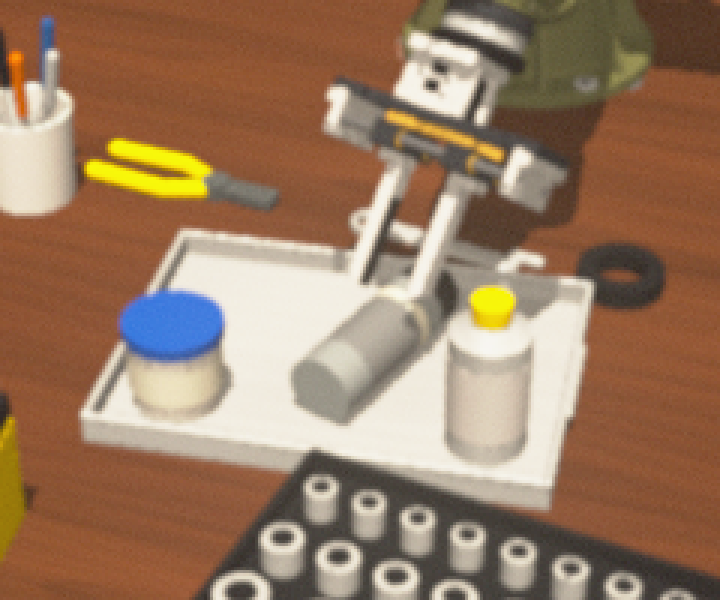

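The can has rolled sideways towards the tin: its base is at crop (325,390), and the fingers closed beside it. I'll back out, open and measure it again. The fitted kinematics allow a forward tilt of -25°.

play_rows:
  motion:
    - [[0, 0, -0.1, 0, 0, 0, -0.2], [0, 0, -0.2, 0, 0, 0, -0.2], [0, 0, -0.36, 0, 0, 0, -0.2], [-0.2, 0, -0.56, 0, 0, 0, 1], [-0.4, 0, -0.7, 0, 0, 0, 1], [-0.5, 0, -0.8, 0, 0, 0, 1], [-0.5, 0, -0.8, 0, 0, 0, 1], [-0.5, 0, -0.8, 0, 0, 0, 1]]

```text
time_s: 4.2
ee_pos: [0.5285, 0.0428, 0.2892]
eef_rot: [3.131, 0.666, 2.874]
force: [-0.0, 0.3, -0.5]
grip_width: 0.0743
grip_force: 0.0
```

```bash
python3 - <<'E'
from h import *
snap('scene');snap('top')
E
cat > can.py <<'E'
from m import *
for c,I,P in (('S',S,PS),('T',T,PT)):
    Q=near(.55,.05,.13,.03,.066,P.reshape(-1,3))
    Q=Q[(np.hypot(*(Q[:,:2]-[.637,-.086]).T)>.05)&(np.hypot(*(Q[:,:2]-[.607,.142]).T)>.042)]; Q=trim(Q,2)
    r=rect(Q); t=Q[Q[:,2]>.044]; m=t[:,:2].mean(0); d=np.linalg.svd(t[:,:2]-m,full_matrices=False)[2][0]; s=(t[:,:2]-m)@d
    print(c,r,len(Q),'ridge',m.round(4),np.degrees(np.arctan2(d[1],d[0])).round(1),s.min().round(4),s.max().round(4),'ztop',np.percentile(Q[:,2],97).round(4))
E
python3 can.py; python3 -c "
from h import *
o=get_obs();print(o['ee_pos'],o['eef_rot'],o['qpos'].round(2))
c=load('top'); cv2.imwrite('pics/t3.png',c['frame'][150:300,200:400][...,::-1].repeat(4,0).repeat(4,1))"
```

```text
S [548.9  43.7  48.2 161.7  73.6] 891 ridge [0.5615 0.0431] -15.0 -0.0931 0.0677 ztop 0.0579
T [549.2  38.5  51.5 149.8  76.2] 712 ridge [0.5539 0.0364] 165.8 -0.0698 0.08 ztop 0.0593
[0.52723436 0.04276885 0.28521001] [3.13404231 0.66107065 2.87533689] [ 0.14 -0.16  1.92 -0.34  0.78 -1.  ]
```

View pics/t3.png

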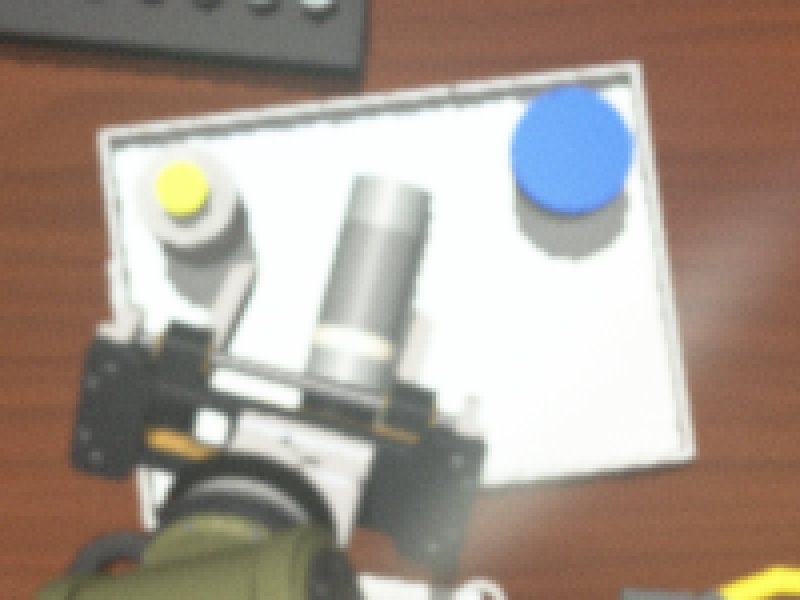

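```bash
python3 - <<'E'
from h import *
def proj(c,p):
    q=np.linalg.inv(c['T'])@np.r_[p,1]; K=c['camera_matrix']; return np.array([K[0,0]*q[0]/-q[2]+K[0,2],K[1,1]*-q[1]/-q[2]+K[1,2]])
S=load('scene');T=load('top')
R=Ro.from_euler('xyz',[3.134,.662,2.875]);X=np.array([.5516,.0379,.0518])
for y in(-.019,.019):
  for z in (-.078,-.03,0,.019): print('s2 crop',y,z,((proj(S,X+R.apply([0,y,z]))-[200,150])*3).round())
o=get_obs();R=Ro.from_euler('xyz',o['eef_rot']);X=o['ee_pos']; w=o['grip_width']/2; print(w)
for y in(-w,w):
  for z in (-.078,0,.019): print('now t3 crop',y,z,((proj(T,X+R.apply([0,y,z]))-[200,150])*4).round())
E
```

```text
s2 crop -0.019 -0.078 [390. 210.]
s2 crop -0.019 -0.03 [367. 270.]
s2 crop -0.019 0 [353. 308.]
s2 crop -0.019 0.019 [344. 332.]
s2 crop 0.019 -0.078 [433. 226.]
s2 crop 0.019 -0.03 [410. 287.]
s2 crop 0.019 0 [395. 325.]
s2 crop 0.019 0.019 [386. 349.]
0.04106224645736895
now t3 crop -0.04106224645736895 -0.078 [397. 385.]
now t3 crop -0.04106224645736895 0 [423. 302.]
now t3 crop -0.04106224645736895 0.019 [428. 284.]
now t3 crop 0.04106224645736895 -0.078 [227. 339.]
now t3 crop 0.04106224645736895 0 [263. 259.]
now t3 crop 0.04106224645736895 0.019 [271. 241.]
```

The can hasn't moved, so the fingers closed above it. The fingertips look shorter in the pictures than the reported TCP implies, so I'll measure them in the depth maps.

```bash
python3 - <<'E'
from h import *
o=get_obs();R=Ro.from_euler('xyz',o['eef_rot']);X=o['ee_pos'];print(o['grip_width'],X)
for n in('scene','top'):
    c=snap(n);Q=pts(c).reshape(-1,3);Q=Q[~np.isnan(Q[:,0])];Q=Q[Q[:,2]>.15]
    t=R.inv().apply(Q-X); 
    for s in(-1,1):
        k=t[(s*t[:,1]>.03)&(abs(t[:,1])<.075)&(abs(t[:,0])<.03)&(t[:,2]>-.06)&(t[:,2]<.06)]
        print(n,s,len(k),'z max/p95',k[:,2].max().round(4) if len(k) else 0,np.percentile(k[:,2],[50,95]).round(4) if len(k) else 0,'y',np.percentile(k[:,1],[2,98]).round(4),'x',np.percentile(k[:,0],[2,50,98]).round(4))
E
```

```text
0.0821244929147379 [0.52723436 0.04276885 0.28521001]
scene -1 176 z max/p95 -0.0193 [-0.0407 -0.0221] y [-0.0533 -0.0389] x [-0.0129 -0.0062  0.0088]
scene 1 190 z max/p95 -0.0187 [-0.04   -0.0218] y [0.0415 0.055 ] x [-0.013  -0.0068  0.0098]
top -1 65 z max/p95 -0.0208 [-0.0412 -0.0253] y [-0.0535 -0.042 ] x [-0.01   -0.0081 -0.0053]
top 1 83 z max/p95 -0.0158 [-0.0395 -0.0218] y [0.044  0.0557] x [-0.0105 -0.008   0.0077]
```

In both depth views the fingertips end about 19 mm *behind* the reported TCP, where the text puts them 19 mm ahead. The true grasp point is therefore about 37 mm short along tool z. I'll build that offset in and check the body offset and the IK.

```bash
cat >> h.py <<'E'
OFF=.0375
def gp(pos,R,P=None,R0=None):
    """rows' fractions to bring true grasp point to pos; P,R0 = true start"""
    f=lambda p,r:np.array(p)+r.apply([0,0,OFF])
    return go(f(pos,R),R,None if P is None else f(P,R0),R0)
def now():
    o=get_obs();R=Ro.from_euler('xyz',o['eef_rot']);return o['ee_pos']-R.apply([0,0,OFF]),R,o
E
python3 - <<'E'
from kin import *
o=get_obs();R=Ro.from_euler('xyz',o['eef_rot']);X=o['ee_pos']
for n in('scene','top'):
    Q=pts(load(n)).reshape(-1,3);Q=Q[~np.isnan(Q[:,0])];Q=Q[Q[:,2]>.15];t=R.inv().apply(Q-X)
    for ym in (.0,.02): 
        k=t[(abs(t[:,1])<ym+.02)&(abs(t[:,1])>ym)&(abs(t[:,0])<.038)&(t[:,2]<0)&(t[:,2]>-.3)]; print(n,ym,'body front',np.sort(k[:,2])[-5:].round(4) if len(k) else '')
q0=np.array([.1,.25,1.9,-.2,.7,-1.1])
f=lambda p,R:np.array(p)+R.apply([0,0,OFF])
for t in(-20,-25,-28):
    for z in (.033,.12):
        s=ik(f([.549,.040,z],tool(75,t)),tool(75,t),q0);print(t,z,s.x.round(2),abs(s.fun[:6]).max().round(4))
for t in(60,65): 
    s=ik(f([.475,.012,.09],tool(83,t)),tool(83,t),q0+[0,.2,0,0,1,0]);print(t,s.x.round(2),abs(s.fun[:6]).max().round(4))
print(gp([.549,.040,.12],tool(75,-25)))
print(gp([.549,.040,.032],tool(75,-25),[.549,.040,.12],tool(75,-25)))
E
```

```text
scene 0.0 body front [-0.1271 -0.127  -0.1269 -0.1268 -0.1261]
scene 0.02 body front [-0.0298 -0.0282 -0.0268 -0.0239 -0.0235]
top 0.0 body front [-0.1297 -0.1294 -0.1292 -0.1286 -0.128 ]
top 0.02 body front [-0.129  -0.1286 -0.1285 -0.128  -0.1278]
-20 0.033 [ 0.05  0.42  1.91 -0.23  0.49 -1.07] 0.0
-20 0.12 [ 0.05  0.27  1.87 -0.17  0.68 -1.14] 0.0
-25 0.033 [ 0.07  0.41  1.97 -0.38  0.38 -0.92] 0.0
-25 0.12 [ 0.07  0.24  1.92 -0.25  0.58 -1.05] 0.0
-28 0.033 [ 0.08  0.4   2.   -0.52  0.32 -0.77] 0.0
-28 0.12 [ 0.08  0.23  1.96 -0.32  0.51 -0.98] 0.0
60 [-0.07  0.9   1.23  0.05  2.06 -1.52] 0.0
65 [-0.07  0.95  1.19  0.05  2.14 -1.52] 0.0
[0.3673, 0.0077, 0.72, 0.0008, 0.0356, -0.0004]
[0.1488, -0.0, 0.319, 0.0, 0.0, 0.0]
```

play_rows:
  motion:
    - [[0.1, 0, 0.2, 0, 0.01, 0, 1], [0.2, 0.004, 0.4, 0, 0.02, 0, 1], [0.3, 0.008, 0.6, 0.001, 0.036, 0, 1], [0.367, 0.008, 0.72, 0.001, 0.036, 0, 1], [0.367, 0.008, 0.72, 0.001, 0.036, 0, 1], [0.367, 0.008, 0.72, 0.001, 0.036, 0, 1]]

```text
time_s: 5.0
ee_pos: [0.5647, 0.0361, 0.0876]
eef_rot: [3.142, 0.434, 2.877]
force: [-0.7, 0.4, 0.1]
grip_width: 0.0939
grip_force: 0.0
```

play_rows:
  motion:
    - [[0.05, 0, 0.1, 0, 0, 0, 1], [0.1, 0, 0.2, 0, 0, 0, 1], [0.13, 0, 0.28, 0, 0, 0, 1], [0.14, 0, 0.3, 0, 0, 0, 1], [0.149, 0, 0.319, 0, 0, 0, 1], [0.149, 0, 0.319, 0, 0, 0, 1], [0.149, 0, 0.319, 0, 0, 0, 1]]

```text
time_s: 5.7
ee_pos: [0.5662, 0.0363, 0.0016]
eef_rot: [3.14, 0.438, 2.876]
force: [-0.2, 0.5, 0.2]
grip_width: 0.0939
grip_force: 0.0
```

```bash
python3 - <<'E'
from h import *
p,R,o=now(); print(p,o['eef_rot'],o['qpos'].round(2),o['force'],gp([.549,.04,.032],tool(75,-25)))
E
```

```text
[0.5508203  0.04037428 0.03558036] [3.13983861 0.43808234 2.87624229] [ 0.07  0.4   1.96 -0.38  0.39 -0.91] [-0.20107825  0.5135625   0.18962301] [0.0123, -0.0034, 0.0101, 0.0, 0.0003, -0.0005]
```

The reported z is 0.0016 with no contact, which confirms the offset. Closing.

play_rows:
  motion:
    - [[0.012, 0, 0.01, 0, 0, 0, 0.6], [0.012, 0, 0.01, 0, 0, 0, 0.4], [0.012, 0, 0.01, 0, 0, 0, 0.2], [0.012, 0, 0.01, 0, 0, 0, 0], [0.012, 0, 0.01, 0, 0, 0, -0.2], [0.012, 0, 0.01, 0, 0, 0, -0.4], [0.012, 0, 0.01, 0, 0, 0, -0.4], [0.012, 0, 0.01, 0, 0, 0, -0.4], [0.012, 0, 0.01, 0, 0, 0, -0.4]]
  grip_force: 18

```text
time_s: 6.6
ee_pos: [0.5639, 0.0366, -0.0035]
eef_rot: [3.14, 0.436, 2.876]
force: [-0.0, -0.0, 0.9]
grip_width: 0.0517
grip_force: 17.9
```

```bash
python3 - <<'E'
from h import *
p,R,o=now(); print(p,o['eef_rot'],o['grip_width'],o['grip_force'],o['force'])
print(gp(p+[0,0,.12],R))
E
```

```text
[0.54858497 0.04072852 0.0304965 ] [3.14044154 0.4359803  2.87637046] 0.05167330479111741 17.922184467315674 [-0.03273664 -0.02895352  0.91166212]
[-0.2027, 0.0005, -0.4351, 0.0, 0.0, 0.0]
```

play_rows:
  motion:
    - [[-0.01, 0, -0.03, 0, 0, 0, -0.4], [-0.04, 0, -0.09, 0, 0, 0, -0.4], [-0.08, 0, -0.18, 0, 0, 0, -0.4], [-0.13, 0, -0.28, 0, 0, 0, -0.4], [-0.17, 0, -0.37, 0, 0, 0, -0.4], [-0.203, 0, -0.435, 0, 0, 0, -0.4], [-0.203, 0, -0.435, 0, 0, 0, -0.4], [-0.203, 0, -0.435, 0, 0, 0, -0.4]]

```text
time_s: 7.4
ee_pos: [0.5635, 0.0365, 0.1161]
eef_rot: [3.14, 0.436, 2.876]
force: [0.0, 0.0, -3.7]
grip_width: 0.0519
grip_force: 17.9
```

```bash
python3 - <<'E'
from h import *
p,R,o=now(); print(p,o['eef_rot'],o['grip_width'],o['grip_force'],o['force'])
pm=[.515,.025,.17]; Rm=tool(79,20)
a=gp(pm,Rm); print(a)
print(gp([.475,.012,.15],tool(83,65),pm,Rm))
E
```

```text
[0.54822179 0.04060337 0.15006021] [3.14043809 0.43556638 2.8763898 ] 0.05193869006260277 17.929747402668 [ 0.02642613  0.01251404 -3.72567365]
[0.1736, -0.0988, -0.1634, -0.0003, 0.1248, -0.0119]
[0.2167, -0.0911, 0.0815, 0.0077, 0.1249, -0.0084]
```

play_rows:
  motion:
    - [[0.02, -0.012, -0.02, 0, 0.015, -0.0015, -0.4], [0.043, -0.025, -0.041, 0, 0.031, -0.003, -0.4], [0.065, -0.037, -0.061, 0, 0.047, -0.0045, -0.4], [0.087, -0.049, -0.082, 0, 0.062, -0.006, -0.4], [0.109, -0.062, -0.102, 0, 0.078, -0.0075, -0.4], [0.13, -0.074, -0.123, 0, 0.094, -0.009, -0.4], [0.152, -0.086, -0.143, 0, 0.109, -0.0105, -0.4], [0.174, -0.099, -0.163, 0, 0.125, -0.012, -0.4], [0.174, -0.099, -0.163, 0, 0.125, -0.012, -0.4]]

```text
time_s: 8.3
ee_pos: [0.5025, 0.0269, 0.1327]
eef_rot: [-3.139, -0.355, 2.948]
force: [0.3, 0.2, -2.4]
grip_width: 0.0519
grip_force: 17.9
```

play_rows:
  motion:
    - [[0.027, -0.011, 0.01, 0.001, 0.0156, -0.001, -0.4], [0.054, -0.023, 0.02, 0.002, 0.031, -0.002, -0.4], [0.081, -0.034, 0.031, 0.003, 0.047, -0.003, -0.4], [0.108, -0.046, 0.041, 0.004, 0.062, -0.004, -0.4], [0.135, -0.057, 0.051, 0.005, 0.078, -0.005, -0.4], [0.163, -0.068, 0.061, 0.006, 0.094, -0.006, -0.4], [0.19, -0.08, 0.071, 0.007, 0.109, -0.007, -0.4], [0.217, -0.091, 0.0815, 0.0077, 0.125, -0.0084, -0.4], [0.217, -0.091, 0.0815, 0.0077, 0.125, -0.0084, -0.4], [0.217, -0.091, 0.0815, 0.0077, 0.125, -0.0084, -0.4]]

```text
time_s: 9.3
ee_pos: [0.4416, 0.0162, 0.1336]
eef_rot: [-3.135, -1.132, 3.014]
force: [-0.2, 0.0, -2.0]
grip_width: 0.0513
grip_force: 17.9
```

```bash
python3 - <<'E'
from h import *
p,R,o=now(); print(p,o['eef_rot'],o['qpos'].round(2),o['grip_width'],o['grip_force'],o['force'])
print(R.as_matrix().round(3), gp([.475,.012,.15],tool(83,65)))
for n in('scene','top'):
    c=snap(n);Q=pts(c).reshape(-1,3);Q=Q[~np.isnan(Q[:,0])]
    k=Q[(np.hypot(Q[:,0]-p[0],Q[:,1]-p[1])<.035)&(Q[:,2]>.03)&(Q[:,2]<.3)]; print(n,len(k))
    for a in np.arange(.03,.28,.02):
        j=k[(k[:,2]>=a)&(k[:,2]<a+.02)]
        if len(j)>8: print(round(a,2),len(j),j[:,:2].min(0).round(3),j[:,:2].max(0).round(3),j[:,2].min().round(4))
c=load('scene');cv2.imwrite('pics/s4.png',c['frame'][100:320,180:460][...,::-1].repeat(2,0).repeat(2,1))
E
```

```text
[0.47530194 0.01217041 0.14954549] [-3.13485457 -1.13197434  3.01388983] [-0.07  0.86  1.18  0.05  2.23 -1.52] 0.051259999763776314 17.93086141347885 [-0.20517379  0.02849669 -2.03939157]
[[-0.421  0.121 -0.899]
 [ 0.054  0.993  0.109]
 [ 0.905 -0.003 -0.425]] [0.0025, -0.0006, 0.0002, -0.0003, 0.0004, -0.0004]
scene 653
0.07 127 [ 0.472 -0.012] [0.504 0.04 ] 0.07
0.09 72 [ 0.487 -0.009] [0.505 0.034] 0.09
0.13 21 [ 0.488 -0.009] [0.5   0.002] 0.1312
0.15 14 [ 0.493 -0.005] [0.501 0.005] 0.1504
0.17 39 [0.473 0.005] [0.502 0.039] 0.1726
0.19 149 [0.457 0.005] [0.507 0.039] 0.19
0.21 125 [0.449 0.009] [0.501 0.036] 0.2103
0.23 102 [0.453 0.004] [0.499 0.036] 0.2302
top 0
```

View pics/s4.png

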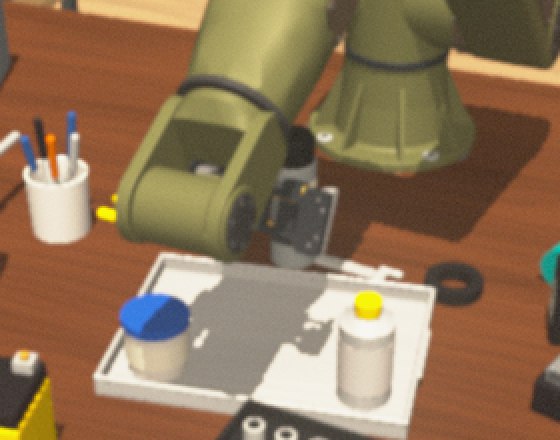

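The can hangs upright with its base at about z = 0.07, and the wrist is clear of the tub and tin. Lowering it.

play_rows:
  motion:
    - [[-0.02, 0, 0.009, 0, 0, 0, -0.4], [-0.055, 0, 0.025, 0, 0, 0, -0.4], [-0.1, 0, 0.047, 0, 0, 0, -0.4], [-0.145, 0, 0.068, 0, 0, 0, -0.4], [-0.18, 0, 0.085, 0, 0, 0, -0.4], [-0.203, 0, 0.096, 0, 0, 0, -0.4], [-0.217, 0.001, 0.102, 0, 0, 0, -0.4], [-0.217, 0.001, 0.102, 0, 0, 0, -0.4], [-0.217, 0.001, 0.102, 0, 0, 0, -0.4], [-0.217, 0.001, 0.102, 0, 0, 0, -0.4]]

```text
time_s: 10.4
ee_pos: [0.4415, 0.0162, 0.075]
eef_rot: [-3.137, -1.135, 3.016]
force: [-0.1, 1.0, -1.6]
grip_width: 0.0514
grip_force: 17.9
```

```bash
python3 - <<'E'
from h import *
p,R,o=now(); print(p,o['grip_width'],o['force'])
c=snap('scene');Q=pts(c);k=(np.hypot(Q[...,0]-p[0],Q[...,1]-p[1])<.045)
# tilt: edges of the can's visible band per height in scene view
for a in np.arange(.006,.07,.008):
    j=Q[k&(Q[...,2]>=a)&(Q[...,2]<a+.008)]
    if len(j)>4: print(a.round(3),len(j),j.min(0).round(4),j.max(0).round(4))
E
```

```text
[0.47525683 0.01213445 0.09081985] 0.05141788583222749 [-0.06416579  1.03322121 -1.6140258 ]
0.006 68 [ 0.4438 -0.0322  0.006 ] [0.5193 0.0568 0.0131]
0.014 47 [ 0.4827 -0.0107  0.0145] [0.5041 0.0368 0.0216]
0.022 46 [ 0.4858 -0.0096  0.0221] [0.5051 0.0346 0.0298]
0.03 30 [ 0.489  -0.0085  0.0302] [0.5058 0.0244 0.0377]
0.038 8 [ 0.4928 -0.0071  0.0386] [0.5046 0.0203 0.0423]
0.062 5 [ 0.4878 -0.009   0.0644] [ 0.4968 -0.0032  0.0669]
```

play_rows:
  motion:
    - [[-0.0072, 0, 0.0034, 0, 0, 0, -0.4], [-0.0109, 0, 0.0051, 0, 0, 0, -0.4], [-0.0145, 0, 0.0068, 0, 0, 0, -0.4], [-0.0145, 0, 0.0068, 0, 0, 0, -0.4]]

```text
time_s: 10.85
ee_pos: [0.4412, 0.0162, 0.0705]
eef_rot: [-3.137, -1.136, 3.016]
force: [-0.6, -0.1, -3.4]
grip_width: 0.0517
grip_force: 17.9
```

play_rows:
  motion:
    - [[-0.0036, 0, 0.0017, 0, 0, 0, -0.4], [-0.0072, 0, 0.0034, 0, 0, 0, -0.4], [-0.0072, 0, 0.0034, 0, 0, 0, -0.4]]

```text
time_s: 11.15
ee_pos: [0.4412, 0.0162, 0.0685]
eef_rot: [-3.137, -1.136, 3.016]
force: [-0.5, 0.1, -2.2]
grip_width: 0.0513
grip_force: 17.9
```

play_rows:
  motion:
    - [[-0.0036, 0, 0.0017, 0, 0, 0, -0.4], [-0.0036, 0, 0.0017, 0, 0, 0, -0.4], [-0.0036, 0, 0.0017, 0, 0, 0, -0.4]]

```text
time_s: 11.45
ee_pos: [0.4413, 0.0162, 0.0676]
eef_rot: [-3.137, -1.136, 3.016]
force: [0.2, 0.8, -2.3]
grip_width: 0.0517
grip_force: 17.9
```

play_rows:
  motion:
    - [[-0.0036, 0, 0.0017, 0, 0, 0, -0.4], [-0.0036, 0, 0.0017, 0, 0, 0, -0.4], [-0.0036, 0, 0.0017, 0, 0, 0, -0.4]]

```text
time_s: 11.75
ee_pos: [0.4413, 0.0162, 0.0666]
eef_rot: [-3.137, -1.136, 3.016]
force: [0.4, -0.3, -2.8]
grip_width: 0.0517
grip_force: 17.9
```

```bash
python3 - <<'E'
from h import *
p,R,o=now(); print(p,o['grip_width'],o['force'],o['time_s'])
c=snap('scene');Q=pts(c);k=(np.hypot(Q[...,0]-p[0],Q[...,1]-p[1])<.032)
g=c['frame'].astype(int).mean(-1)
# column through can foot: brightness & height going down
u=int(np.median(np.nonzero(k&(Q[...,2]>.015)&(Q[...,2]<.03))[1])); v=np.nonzero(k&(Q[...,2]>.012)&(Q[...,2]<.03))[0].max()
for r in range(v-6,v+8): print(r,u,g[r,u],Q[r,u].round(4))
E
```

```text
[0.4750286  0.01212337 0.08240999] 0.0516923719046171 [ 0.36672158 -0.25453233 -2.77077862] 11.75
250 321 126.0 [0.4968 0.0094 0.0233]
251 321 131.66666666666666 [0.5    0.0106 0.0228]
252 321 126.66666666666667 [0.5035 0.0118 0.0226]
253 321 126.66666666666667 [0.5033 0.0118 0.0196]
254 321 125.66666666666667 [0.4989 0.0102 0.0134]
255 321 127.33333333333333 [0.499  0.0103 0.0106]
256 321 128.0 [0.5017 0.0113 0.0098]
257 321 133.66666666666666 [0.5001 0.0107 0.0056]
258 321 140.33333333333334 [0.5016 0.0113 0.0039]
259 321 139.0 [0.5047 0.0124 0.0034]
260 321 138.66666666666666 [0.5124 0.0152 0.0066]
261 321 141.0 [0.5095 0.0142 0.0014]
262 321 138.33333333333334 [0.5153 0.0163 0.0031]
263 321 139.66666666666666 [0.5238 0.0193 0.0069]
```

Within 1–2 mm of the floor. I'll carry on in 1 mm steps until there is contact force.

play_rows:
  motion:
    - [[-0.0036, 0, 0.0017, 0, 0, 0, -0.4], [-0.0036, 0, 0.0017, 0, 0, 0, -0.4], [-0.0036, 0, 0.0017, 0, 0, 0, -0.4]]

```text
time_s: 12.1
ee_pos: [0.4412, 0.0162, 0.0656]
eef_rot: [-3.137, -1.136, 3.016]
force: [0.6, 0.4, -2.6]
grip_width: 0.0515
grip_force: 17.9
```

play_rows:
  motion:
    - [[-0.0036, 0, 0.0017, 0, 0, 0, -0.4], [-0.0036, 0, 0.0017, 0, 0, 0, -0.4], [-0.0036, 0, 0.0017, 0, 0, 0, -0.4]]

```text
time_s: 12.4
ee_pos: [0.4413, 0.0163, 0.0653]
eef_rot: [-3.137, -1.136, 3.016]
force: [-0.4, 0.7, 6.4]
grip_width: 0.0519
grip_force: 17.9
```

Contact on the floor (+9 N). I'll release and back out along the tool axis.

play_rows:
  motion:
    - [[0, 0, 0, 0, 0, 0, 0.2], [0, 0, 0, 0, 0, 0, 0.5], [0, 0, 0, 0, 0, 0, 1], [0, 0, 0, 0, 0, 0, 1], [0, 0, 0, 0, 0, 0, 1], [0, 0, 0, 0, 0, 0, 1]]

```text
time_s: 13.0
ee_pos: [0.4412, 0.0162, 0.0646]
eef_rot: [-3.137, -1.136, 3.016]
force: [-0.1, 0.5, 0.7]
grip_width: 0.0922
grip_force: 0.0
```

play_rows:
  motion:
    - [[0, 0, -0.04, 0, 0, 0, 1], [0, 0, -0.1, 0, 0, 0, 1], [0, 0, -0.18, 0, 0, 0, 1], [0, 0, -0.26, 0, 0, 0, 1], [0, 0, -0.34, 0, 0, 0, 1], [0.1, 0, -0.39, 0, 0, 0, 1], [0.25, 0, -0.46, 0, 0, 0, 1], [0.4, 0, -0.53, 0, 0, 0, 1], [0.55, 0, -0.6, 0, 0, 0, 1], [0.6, 0, -0.62, 0, 0, 0, 1]]

```text
time_s: 14.0
ee_pos: [0.5184, 0.0072, 0.27]
eef_rot: [-3.137, -1.13, 3.016]
force: [0.8, 0.9, 1.3]
grip_width: 0.0941
grip_force: 0.0
```

```bash
python3 - <<'E'
from kin import *
p,R,o=now(); print(p,o['eef_rot'],o['qpos'].round(2),o['time_s'])
snap('scene');c=snap('top')
for n in('scene','top'):
    Q=pts(load(n)).reshape(-1,3);Q=Q[~np.isnan(Q[:,0])]
    for a,b in((.02,.06),(.06,.12),(.135,.158),(.158,.175)):
        k=Q[(np.hypot(Q[:,0]-.475,Q[:,1]-.012)<.05)&(Q[:,2]>a)&(Q[:,2]<b)]
        if len(k)>5: print(n,a,len(k),k.min(0).round(3),k.max(0).round(3),k.mean(0).round(3))
q0=o['qpos']
f=lambda p,R:np.array(p)+R.apply([0,0,OFF])
# oil bottle: long axis 15 deg -> close along 105 or -75
for yd in(105,-75):
    for pos in([.572,-.359,.25],[.572,-.359,.13],[.512,-.091,.14]):
        s=ik(f(pos,tool(yd)),tool(yd),np.array([-.5,.5,1.5,0,1.1,-1.3 if yd>0 else 1.8]));print(yd,pos,s.x.round(2),abs(s.fun[:6]).max().round(4))
E
```

```text
[0.55201893 0.00313914 0.28605725] [-3.13737317 -1.12957675  3.01629873] [-0.08  0.92  0.75  0.07  2.6  -1.49] 14.0
scene 0.02 322 [ 0.43  -0.012  0.02 ] [0.505 0.041 0.06 ] [0.492 0.021 0.04 ]
scene 0.06 508 [ 0.469 -0.012  0.06 ] [0.506 0.041 0.12 ] [0.493 0.02  0.09 ]
scene 0.135 193 [ 0.47  -0.009  0.135] [0.504 0.04  0.158] [0.492 0.019 0.147]
scene 0.158 210 [ 0.454 -0.01   0.158] [0.503 0.039 0.167] [0.48  0.016 0.163]
105 [0.572, -0.359, 0.25] [-0.61  0.58  1.07 -0.    1.49 -2.45] 0.0
105 [0.572, -0.359, 0.13] [-0.61  0.66  1.22 -0.    1.26 -2.45] 0.0
105 [0.512, -0.091, 0.14] [-0.25  0.32  1.7  -0.    1.12 -2.08] 0.0
-75 [0.572, -0.359, 0.25] [-0.61  0.58  1.07 -0.    1.49  0.69] 0.0
-75 [0.572, -0.359, 0.13] [-0.61  0.66  1.22 -0.    1.26  0.69] 0.0
-75 [0.512, -0.091, 0.14] [-0.25  0.32  1.7  -0.    1.12  1.06] 0.0
```

The can stands upright at about (0.478, 0.013), top at 0.166. Next is the oil bottle.

```bash
python3 - <<'E'
from h import *
p,R,o=now(); pm=[.56,-.17,.30];Rm=tool(100,0);pe=[.572,-.359,.26];Re=tool(105.5)
print(gp(pm,Rm),gp(pe,Re,pm,Rm))
E
```

```text
[-0.1263, -0.6835, -0.2189, 0.0264, -0.1788, -0.0421] [0.084, -0.7528, 0.16, 0.0, 0.0, -0.0153]
```

play_rows:
  motion:
    - [[-0.0126, -0.068, -0.022, 0.003, -0.018, -0.004, 1], [-0.025, -0.137, -0.044, 0.005, -0.036, -0.008, 1], [-0.038, -0.205, -0.066, 0.008, -0.054, -0.013, 1], [-0.05, -0.273, -0.088, 0.011, -0.072, -0.017, 1], [-0.063, -0.342, -0.11, 0.013, -0.089, -0.021, 1], [-0.076, -0.41, -0.131, 0.016, -0.107, -0.025, 1], [-0.095, -0.52, -0.165, 0.02, -0.13, -0.031, 1], [-0.12, -0.63, -0.2, 0.024, -0.155, -0.037, 1], [-0.126, -0.684, -0.219, 0.0264, -0.179, -0.042, 1], [-0.126, -0.684, -0.219, 0.0264, -0.179, -0.042, 1]]

```text
time_s: 15.1
ee_pos: [0.5585, -0.1718, 0.26]
eef_rot: [-3.141, 0.001, -2.97]
force: [0.0, 0.6, -0.7]
grip_width: 0.0939
grip_force: 0.0
```

play_rows:
  motion:
    - [[0.02, -0.15, 0.03, 0, 0, -0.003, 1], [0.04, -0.34, 0.07, 0, 0, -0.007, 1], [0.06, -0.53, 0.11, 0, 0, -0.011, 1], [0.08, -0.7, 0.15, 0, 0, -0.015, 1], [0.084, -0.753, 0.16, 0, 0, -0.0153, 1], [0.084, -0.753, 0.16, 0, 0, -0.0153, 1]]

```text
time_s: 15.7
ee_pos: [0.5711, -0.3598, 0.2178]
eef_rot: [3.137, -0.006, -2.874]
force: [0.5, 0.6, -0.6]
grip_width: 0.0939
grip_force: 0.0
```

```bash
python3 - <<'E'
from h import *
p,R,o=now(); print(p,o['eef_rot'],o['qpos'].round(2),o['time_s'])
c=snap('scene')
# oil bottle geometry again & fingertips in tool frame
Q=pts(c).reshape(-1,3);Q=Q[~np.isnan(Q[:,0])]
for a,b in((.06,.10),(.10,.145)):
    k=Q[(np.hypot(Q[:,0]-.572,Q[:,1]+.359)<.07)&(Q[:,2]>a)&(Q[:,2]<b)]; t=R.inv().apply(k-p); print(a,len(k),np.percentile(t,[1,99],axis=0).round(4))
k=Q[(np.hypot(Q[:,0]-.572,Q[:,1]+.359)<.09)&(Q[:,2]>.205)];t=R.inv().apply(k-p); 
for s in(-1,1):
    j=t[(s*t[:,1]>.03)&(abs(t[:,1])<.075)&(t[:,2]>-.04)]; print('tip',len(j),np.sort(j[:,2])[-6:].round(4))
k=Q[(np.hypot(Q[:,0]-.572,Q[:,1]+.359)<.05)&(Q[:,2]>.165)&(Q[:,2]<.2)]; print('cap',k.min(0),k.max(0))
print(gp([.572,-.359,.128],tool(105.5)))
E
```

```text
[ 0.57135237 -0.35989742  0.25525567] [ 3.13713697 -0.00628548 -2.87359171] [-0.62  0.58  1.05 -0.    1.52 -2.45] 15.7
0.06 411 [[-0.0427 -0.0235  0.1558]
 [ 0.0284  0.0215  0.1948]]
0.1 507 [[-0.0428 -0.0236  0.1105]
 [ 0.0288  0.0214  0.1541]]
tip 201 [0.015  0.0151 0.0163 0.0165 0.017  0.0171]
tip 180 [0.0134 0.0147 0.0158 0.0161 0.0162 0.0176]
cap [ 0.54688688 -0.37776334  0.16505381] [ 0.59704295 -0.33918911  0.1933435 ]
[-0.0037, -0.0042, 0.5141, 0.0005, -0.0008, -0.0002]
```

The bottle is centred and aligned between the fingers. Descending, then gripping at 18 N.

play_rows:
  motion:
    - [[-0.01, -0.004, 0.08, 0, -0.001, 0, 1], [-0.018, -0.004, 0.2, 0, -0.001, 0, 1], [-0.018, -0.004, 0.32, 0, -0.001, 0, 1], [-0.018, -0.004, 0.42, 0, -0.001, 0, 1], [-0.018, -0.004, 0.48, 0, -0.001, 0, 1], [-0.018, -0.004, 0.514, 0, -0.001, 0, 1], [-0.018, -0.004, 0.514, 0, -0.001, 0, 1], [-0.018, -0.004, 0.514, 0, -0.001, 0, 1]]
  grip_force: 20

```text
time_s: 16.55
ee_pos: [0.5764, -0.3589, 0.0937]
eef_rot: [-3.141, 0.005, -2.871]
force: [0.4, -0.2, 0.8]
grip_width: 0.0939
grip_force: 0.0
```

play_rows:
  motion:
    - [[0, 0, 0, 0, 0, 0, 0.6], [0, 0, 0, 0, 0, 0, 0.3], [0, 0, 0, 0, 0, 0, 0.1], [0, 0, 0, 0, 0, 0, -0.1], [0, 0, 0, 0, 0, 0, -0.4], [0, 0, 0, 0, 0, 0, -0.4], [0, 0, 0, 0, 0, 0, -0.4], [0, 0, 0, 0, 0, 0, -0.4]]

```text
time_s: 17.35
ee_pos: [0.5759, -0.359, 0.0924]
eef_rot: [3.141, 0.004, -2.872]
force: [-0.0, -0.2, -0.2]
grip_width: 0.0464
grip_force: 19.9
```

```bash
python3 - <<'E'
from h import *
p,R,o=now(); print(p,o['eef_rot'],o['time_s'],o['grip_width'],o['grip_force'])
# place: aligned with tray yaw 6.8 ; lift by .10
z=p[2]; R1=tool(105.5)
print('lift',gp([p[0],p[1],z+.10],R)); 
mid=[.545,-.225,z+.10];end=[.515,-.092,z+.10]
print(gp(mid,tool(101),[p[0],p[1],z+.10],R),gp(end,tool(97),mid,tool(101)))
E
```

```text
[ 0.57572453 -0.35909105  0.12988032] [ 3.14121705  0.00379988 -2.87170213] 17.35 0.046410777278280524 19.9367755651474
lift [-0.0015, 0.0002, -0.4, 0.0, 0.0, 0.0]
[-0.024, 0.5497, 0.0003, 0.0001, 0.0006, 0.0124] [0.0163, 0.5451, 0.0, -0.0, -0.0, 0.0111]
```

play_rows:
  motion:
    - [[0, 0, -0.02, 0, 0, 0, -0.4], [0, 0, -0.06, 0, 0, 0, -0.4], [0, 0, -0.13, 0, 0, 0, -0.4], [0, 0, -0.21, 0, 0, 0, -0.4], [0, 0, -0.29, 0, 0, 0, -0.4], [0, 0, -0.35, 0, 0, 0, -0.4], [0, 0, -0.39, 0, 0, 0, -0.4], [0, 0, -0.4, 0, 0, 0, -0.4]]

```text
time_s: 18.15
ee_pos: [0.5757, -0.3593, 0.1935]
eef_rot: [-3.141, 0.005, -2.872]
force: [-0.0, -1.3, -3.2]
grip_width: 0.0457
grip_force: 19.9
```

play_rows:
  motion:
    - [[-0.001, 0.02, 0, 0, 0, 0.0005, -0.4], [-0.003, 0.06, 0, 0, 0, 0.0015, -0.4], [-0.005, 0.12, 0, 0, 0, 0.003, -0.4], [-0.008, 0.19, 0, 0, 0, 0.0045, -0.4], [-0.011, 0.26, 0, 0, 0, 0.006, -0.4], [-0.015, 0.34, 0, 0, 0, 0.0075, -0.4], [-0.018, 0.41, 0, 0, 0, 0.009, -0.4], [-0.021, 0.48, 0, 0, 0, 0.011, -0.4], [-0.023, 0.53, 0, 0, 0.0006, 0.012, -0.4], [-0.024, 0.55, 0, 0, 0.0006, 0.0124, -0.4]]

```text
time_s: 19.15
ee_pos: [0.5443, -0.2236, 0.1922]
eef_rot: [3.141, -0.001, -2.949]
force: [-0.1, 0.7, -2.7]
grip_width: 0.0458
grip_force: 19.9
```

```bash
python3 - <<'E'
from h import *
p,R,o=now(); print(p,o['eef_rot'],o['time_s'],o['grip_width'],o['force'])
print(gp([.515,-.092,.2299],tool(97)))
print(gp([.515,-.092,.137],tool(97),[.515,-.092,.2299],tool(97)))
E
```

```text
[ 0.54431178 -0.22363071  0.22973393] [ 3.14050671e+00 -6.76044405e-04 -2.94879629e+00] 19.15 0.04580225384327409 [-0.10179467  0.70097075 -2.66271595]
[0.0141, 0.5391, -0.0001, 0.0002, -0.0001, 0.0112]
[0.0, -0.0, 0.3716, 0.0, 0.0, 0.0]
```

play_rows:
  motion:
    - [[0.001, 0.02, 0, 0, 0, 0.0005, -0.4], [0.002, 0.06, 0, 0, 0, 0.0015, -0.4], [0.003, 0.12, 0, 0, 0, 0.003, -0.4], [0.005, 0.19, 0, 0, 0, 0.0045, -0.4], [0.007, 0.26, 0, 0, 0, 0.006, -0.4], [0.009, 0.34, 0, 0, 0, 0.0075, -0.4], [0.011, 0.41, 0, 0, 0, 0.009, -0.4], [0.013, 0.48, 0, 0, 0, 0.0105, -0.4], [0.014, 0.525, 0, 0, 0, 0.0112, -0.4], [0.014, 0.539, 0, 0, 0, 0.0112, -0.4]]

```text
time_s: 20.15
ee_pos: [0.5153, -0.0926, 0.1927]
eef_rot: [3.141, 0.0, -3.019]
force: [0.7, -0.7, -3.4]
grip_width: 0.0461
grip_force: 19.9
```

play_rows:
  motion:
    - [[0, 0, 0.02, 0, 0, 0, -0.4], [0, 0, 0.06, 0, 0, 0, -0.4], [0, 0, 0.13, 0, 0, 0, -0.4], [0, 0, 0.2, 0, 0, 0, -0.4], [0, 0, 0.27, 0, 0, 0, -0.4], [0, 0, 0.32, 0, 0, 0, -0.4], [0, 0, 0.35, 0, 0, 0, -0.4], [0, 0, 0.364, 0, 0, 0, -0.4], [0, 0, 0.364, 0, 0, 0, -0.4]]

```text
time_s: 21.05
ee_pos: [0.5154, -0.0934, 0.1014]
eef_rot: [3.141, -0.0, -3.02]
force: [0.0, 0.9, -2.5]
grip_width: 0.0459
grip_force: 19.9
```

```bash
python3 - <<'E'
from h import *
p,R,o=now(); print(p,o['eef_rot'],o['time_s'],o['grip_width'],o['force'])
E
```

```text
[ 0.51545743 -0.09346426  0.13893773] [ 3.14083468e+00 -3.05664818e-04 -3.02005708e+00] 21.05 0.04594398471944738 [ 0.0245277   0.90140276 -2.51714559]
```

play_rows:
  motion:
    - [[0, 0, 0.006, 0, 0, 0, -0.4], [0, 0, 0.011, 0, 0, 0, -0.4], [0, 0, 0.015, 0, 0, 0, -0.4], [0, 0, 0.015, 0, 0, 0, -0.4], [0, 0, 0.015, 0, 0, 0, -0.4]]

```text
time_s: 21.55
ee_pos: [0.5155, -0.0933, 0.0979]
eef_rot: [3.141, -0.0, -3.02]
force: [0.1, 0.5, -3.3]
grip_width: 0.0461
grip_force: 19.9
```

play_rows:
  motion:
    - [[0, 0, 0.005, 0, 0, 0, -0.4], [0, 0, 0.005, 0, 0, 0, -0.4], [0, 0, 0.005, 0, 0, 0, -0.4]]

```text
time_s: 21.85
ee_pos: [0.5154, -0.0933, 0.0965]
eef_rot: [3.141, -0.0, -3.02]
force: [0.3, 0.7, -3.3]
grip_width: 0.0459
grip_force: 19.9
```

play_rows:
  motion:
    - [[0, 0, 0.004, 0, 0, 0, -0.4], [0, 0, 0.004, 0, 0, 0, -0.4], [0, 0, 0.004, 0, 0, 0, -0.4]]

```text
time_s: 22.15
ee_pos: [0.5158, -0.0937, 0.0962]
eef_rot: [-3.141, 0.001, -3.02]
force: [-2.0, -2.8, 6.1]
grip_width: 0.0462
grip_force: 20.0
```

play_rows:
  motion:
    - [[0, 0, 0.003, 0, 0, 0, -0.4], [0, 0, 0.003, 0, 0, 0, -0.4], [0, 0, 0.003, 0, 0, 0, -0.4]]

```text
time_s: 22.45
ee_pos: [0.516, -0.0939, 0.0961]
eef_rot: [-3.141, 0.002, -3.02]
force: [-3.9, -2.6, 11.4]
grip_width: 0.0461
grip_force: 20.0
```

The bottle is seated on the floor. I'll release and rise straight up.

play_rows:
  motion:
    - [[0, 0, -0.002, 0, 0, 0, 0.1], [0, 0, -0.003, 0, 0, 0, 0.4], [0, 0, -0.003, 0, 0, 0, 0.8], [0, 0, -0.003, 0, 0, 0, 0.8], [0, 0, -0.003, 0, 0, 0, 0.8]]

```text
time_s: 22.95
ee_pos: [0.5154, -0.0933, 0.0954]
eef_rot: [3.141, -0.0, -3.02]
force: [0.3, 0.1, -0.9]
grip_width: 0.0803
grip_force: 0.0
```

play_rows:
  motion:
    - [[0, 0, -0.06, 0, 0, 0, 0.8], [0, 0, -0.16, 0, 0, 0, 0.8], [0, 0, -0.3, 0, 0, 0, 0.8], [0, 0, -0.44, 0, 0, 0, 0.8], [0, 0, -0.52, 0, 0, 0, 0.8], [0, 0, -0.54, 0, 0, 0, 0.8], [0, 0, -0.54, 0, 0, 0, 0.8]]

```text
time_s: 23.65
ee_pos: [0.5155, -0.0934, 0.2304]
eef_rot: [3.141, 0.0, -3.02]
force: [0.3, -0.2, 0.2]
grip_width: 0.0848
grip_force: 0.0
```

```bash
python3 - <<'E'
from kin import *
p,R,o=now(); print(p,o['eef_rot'],o['qpos'].round(2),o['time_s'])
# camera look at nozzle again
for n in('scene','top'):
    Q=pts(snap(n)).reshape(-1,3);Q=Q[~np.isnan(Q[:,0])]
    k=Q[(np.hypot(Q[:,0]-.415,Q[:,1]-.3215)<.06)&(Q[:,2]>.02)&(Q[:,2]<.093)]
    for yd in(96,99,102): t=tool(yd).inv().apply(k-[.415,.3215,0]); print(n,yd,len(k),np.percentile(t,[2,98],axis=0)[:,:2].round(4))
    k=Q[(np.hypot(Q[:,0]-.515,Q[:,1]+.092)<.06)&(Q[:,2]>.03)]; print('oil',k.min(0).round(3),k.max(0).round(3))
f=lambda p,R:np.array(p)+R.apply([0,0,OFF])
for yd,pos in((99,[.416,.3215,.2]),(99,[.416,.3215,.085]),(7,[.485,.12,.1]),(97,[.485,.12,.1]),(187,[.485,.12,.1])):
    s=ik(f(pos,tool(yd)),tool(yd),np.array([.5,.3,1.7,0,1.1,-1.]));print(yd,pos,s.x.round(2),abs(s.fun[:6]).max().round(4))
m=[.47,.12,.29];print(gp(m,tool(98)),gp([.416,.3215,.19],tool(99),m,tool(98)))
E
```

```text
[ 0.51548524 -0.09344277  0.26785712] [ 3.14099895e+00  1.75951218e-04 -3.01993521e+00] [-0.25  0.21  1.53  0.    1.4  -1.94] 23.65
scene 96 468 [[-0.0319 -0.017 ]
 [ 0.0149  0.0174]]
scene 99 468 [[-0.0319 -0.0163]
 [ 0.0158  0.0164]]
scene 102 468 [[-0.0321 -0.0163]
 [ 0.0166  0.0154]]
oil [ 0.462 -0.151  0.03 ] [ 0.566 -0.032  0.566]
top 96 214 [[-0.0267 -0.0166]
 [ 0.0301  0.0106]]
top 99 214 [[-0.0265 -0.0157]
 [ 0.0297  0.011 ]]
top 102 214 [[-0.0265 -0.0157]
 [ 0.0298  0.012 ]]
oil [ 0.462 -0.151  0.054] [ 0.563 -0.032  0.567]
99 [0.416, 0.3215, 0.2] [ 0.59  0.27  1.62 -0.    1.25 -1.14] 0.0
99 [0.416, 0.3215, 0.085] [ 0.59  0.41  1.73 -0.    1.01 -1.14] 0.0
7 [0.485, 0.12, 0.1] [0.17 0.33 1.79 0.   1.02 0.05] 0.0
97 [0.485, 0.12, 0.1] [ 0.17  0.33  1.79 -0.    1.02 -1.52] 0.0
187 [0.485, 0.12, 0.1] [ 0.37  0.32  1.87 -0.3   0.91 -2.55] 0.0605
[0.0754, 0.8688, -0.0924, 0.0002, -0.0003, -0.0029] [0.1017, 0.8282, 0.4, 0.0, 0.0, -0.0028]
```

play_rows:
  motion:
    - [[0.01, 0.1, -0.02, 0, 0, 0, 1], [0.02, 0.25, -0.05, 0, 0, -0.001, 1], [0.04, 0.44, -0.09, 0, 0, -0.002, 1], [0.06, 0.63, -0.092, 0, 0, -0.003, 1], [0.075, 0.8, -0.092, 0, 0, -0.003, 1], [0.075, 0.869, -0.092, 0, 0, -0.003, 1], [0.075, 0.869, -0.092, 0, 0, -0.003, 1]]

```text
time_s: 24.45
ee_pos: [0.4697, 0.1217, 0.2525]
eef_rot: [3.141, -0.002, -2.998]
force: [0.4, -0.6, -0.0]
grip_width: 0.0939
grip_force: 0.0
```

play_rows:
  motion:
    - [[0.02, 0.15, 0.07, 0, 0, 0, 1], [0.04, 0.34, 0.15, 0, 0, 0, 1], [0.06, 0.53, 0.25, 0, 0, -0.001, 1], [0.09, 0.7, 0.34, 0, 0, -0.002, 1], [0.1, 0.8, 0.38, 0, 0, -0.003, 1], [0.102, 0.828, 0.4, 0, 0, -0.003, 1], [0.102, 0.828, 0.4, 0, 0, -0.003, 1]]

```text
time_s: 25.15
ee_pos: [0.4161, 0.3209, 0.1525]
eef_rot: [-3.141, -0.002, -2.982]
force: [-0.4, 0.6, 0.2]
grip_width: 0.0939
grip_force: 0.0
```

```bash
python3 - <<'E'
from h import *
p,R,o=now(); print(p,o['eef_rot'],o['qpos'].round(2),o['time_s'])
Q=pts(snap('scene')).reshape(-1,3);Q=Q[~np.isnan(Q[:,0])]
k=Q[(np.hypot(Q[:,0]-.415,Q[:,1]-.3215)<.06)&(Q[:,2]>.02)&(Q[:,2]<.093)];t=R.inv().apply(k-p);print(np.percentile(t,[2,98],axis=0).round(4))
print(gp([.416,.3215,.078],tool(99.5)))
E
```

```text
[0.41613713 0.32089406 0.19004919] [-3.14112401e+00 -2.20806741e-03 -2.98159743e+00] [ 0.59  0.28  1.63  0.    1.23 -1.14] 25.15
[[-0.0304 -0.0154  0.0977]
 [ 0.0189  0.0172  0.1677]]
[0.0013, 0.0048, 0.4518, 0.0, -0.0002, -0.0011]
```

play_rows:
  motion:
    - [[0, 0.003, 0.08, 0, 0, -0.001, 1], [0, 0.005, 0.18, 0, 0, -0.001, 1], [0, 0.005, 0.29, 0, 0, -0.001, 1], [0, 0.005, 0.37, 0, 0, -0.001, 1], [0, 0.005, 0.42, 0, 0, -0.001, 1], [0, 0.005, 0.448, 0, 0, -0.001, 1], [0, 0.005, 0.448, 0, 0, -0.001, 1], [0, 0.005, 0.448, 0, 0, -0.001, 1]]
  grip_force: 12

```text
time_s: 26.0
ee_pos: [0.4166, 0.3227, 0.0428]
eef_rot: [3.14, 0.001, -2.976]
force: [-0.6, -0.1, 0.7]
grip_width: 0.094
grip_force: 0.0
```

play_rows:
  motion:
    - [[0, 0, 0, 0, 0, 0, 0.6], [0, 0, 0, 0, 0, 0, 0.3], [0, 0, 0, 0, 0, 0, 0], [0, 0, 0, 0, 0, 0, -0.2], [0, 0, 0, 0, 0, 0, -0.4], [0, 0, 0, 0, 0, 0, -0.7], [0, 0, 0, 0, 0, 0, -0.7], [0, 0, 0, 0, 0, 0, -0.7], [0, 0, 0, 0, 0, 0, -0.7]]

```text
time_s: 26.9
ee_pos: [0.416, 0.3227, 0.0418]
eef_rot: [3.141, -0.0, -2.976]
force: [0.8, -0.0, -0.3]
grip_width: 0.032
grip_force: 12.0
```

```bash
python3 - <<'E'
from h import *
p,R,o=now(); print(p,o['eef_rot'],o['time_s'],o['grip_width'],o['grip_force'])
a=p+[0,0,.13];m=[.455,.22,a[2]];e=[.485,.12,a[2]]
print(gp(a,R),gp(m,tool(53),a,R),gp(e,tool(7),m,tool(53)))
E
```

```text
[0.41602929 0.32266943 0.07933025] [ 3.14088129e+00 -7.98909557e-05 -2.97596118e+00] 26.9 0.03202192630236461 11.963780969381332
[0.0, 0.0004, -0.52, 0.0, 0.0, 0.0] [-0.0861, -0.4309, -0.0003, 0.0001, -0.0001, 0.1291] [-0.3366, -0.2472, -0.0, 0.0, -0.0, 0.1278]
```

play_rows:
  motion:
    - [[0, 0, -0.02, 0, 0, 0, -0.7], [0, 0, -0.07, 0, 0, 0, -0.7], [0, 0, -0.15, 0, 0, 0, -0.7], [0, 0, -0.25, 0, 0, 0, -0.7], [0, 0, -0.35, 0, 0, 0, -0.7], [0, 0, -0.44, 0, 0, 0, -0.7], [0, 0, -0.5, 0, 0, 0, -0.7], [0, 0, -0.52, 0, 0, 0, -0.7]]

```text
time_s: 27.7
ee_pos: [0.4165, 0.3229, 0.1744]
eef_rot: [3.14, 0.003, -2.976]
force: [0.9, -1.0, -1.9]
grip_width: 0.0319
grip_force: 12.0
```

play_rows:
  motion:
    - [[-0.009, -0.043, 0, 0, 0, 0.013, -0.7], [-0.018, -0.09, 0, 0, 0, 0.027, -0.7], [-0.028, -0.14, 0, 0, 0, 0.042, -0.7], [-0.038, -0.19, 0, 0, 0, 0.057, -0.7], [-0.048, -0.24, 0, 0, 0, 0.072, -0.7], [-0.058, -0.29, 0, 0, 0, 0.087, -0.7], [-0.068, -0.34, 0, 0, 0, 0.102, -0.7], [-0.077, -0.385, 0, 0, 0, 0.115, -0.7], [-0.083, -0.415, 0, 0, 0, 0.124, -0.7], [-0.086, -0.431, 0, 0, 0, 0.129, -0.7]]

```text
time_s: 28.7
ee_pos: [0.455, 0.2193, 0.1716]
eef_rot: [-3.142, -0.001, 2.494]
force: [0.4, 0.0, -1.6]
grip_width: 0.0314
grip_force: 12.0
```

play_rows:
  motion:
    - [[-0.034, -0.025, 0, 0, 0, 0.013, -0.7], [-0.07, -0.052, 0, 0, 0, 0.027, -0.7], [-0.11, -0.08, 0, 0, 0, 0.042, -0.7], [-0.15, -0.11, 0, 0, 0, 0.057, -0.7], [-0.19, -0.14, 0, 0, 0, 0.072, -0.7], [-0.23, -0.17, 0, 0, 0, 0.087, -0.7], [-0.27, -0.2, 0, 0, 0, 0.102, -0.7], [-0.305, -0.224, 0, 0, 0, 0.115, -0.7], [-0.327, -0.24, 0, 0, 0, 0.124, -0.7], [-0.337, -0.247, 0, 0, 0, 0.128, -0.7]]

```text
time_s: 29.7
ee_pos: [0.4852, 0.1195, 0.1716]
eef_rot: [-3.141, -0.001, 1.691]
force: [-0.0, 0.3, -1.0]
grip_width: 0.0321
grip_force: 12.0
```

```bash
python3 - <<'E'
from h import *
p,R,o=now(); print(p,o['eef_rot'],o['time_s'],o['grip_width'],o['force'])
print(gp([.485,.12,.089],tool(7)))
c=snap('top');cv2.imwrite('pics/t5.png',c['frame'][140:340,160:440][...,::-1].repeat(2,0).repeat(2,1))
E
```

```text
[0.48519882 0.11952479 0.20908892] [-3.14109105e+00 -6.78442396e-04  1.69074840e+00] 29.7 0.032143517637842636 [-0.02279716  0.3041327  -0.97173005]
[0.0016, -0.0002, 0.4804, -0.0001, -0.0001, -0.0004]
```

View pics/t5.png

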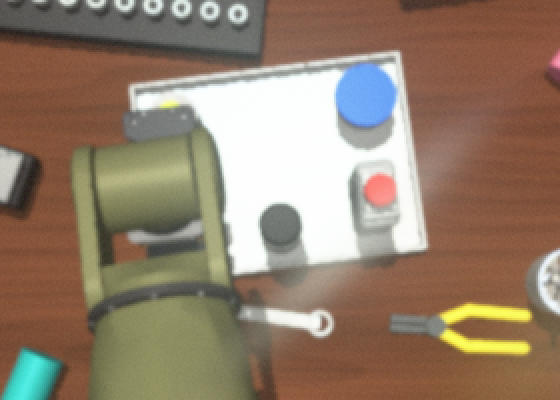

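The can at (280,225) and the oil bottle at (377,195) stand in the tray. The nozzle bottle is over its spot, with the tin clear behind it. Lowering.

play_rows:
  motion:
    - [[0, 0, 0.03, 0, 0, 0, -0.7], [0, 0, 0.09, 0, 0, 0, -0.7], [0, 0, 0.17, 0, 0, 0, -0.7], [0, 0, 0.26, 0, 0, 0, -0.7], [0, 0, 0.35, 0, 0, 0, -0.7], [0, 0, 0.42, 0, 0, 0, -0.7], [0, 0, 0.46, 0, 0, 0, -0.7], [0, 0, 0.48, 0, 0, 0, -0.7], [0, 0, 0.49, 0, 0, 0, -0.7], [0, 0, 0.49, 0, 0, 0, -0.7]]

```text
time_s: 30.75
ee_pos: [0.4854, 0.1201, 0.0495]
eef_rot: [3.141, -0.001, 1.693]
force: [-0.5, 0.3, -1.0]
grip_width: 0.032
grip_force: 12.0
```

play_rows:
  motion:
    - [[0, 0, 0.003, 0, 0, 0, -0.7], [0, 0, 0.006, 0, 0, 0, -0.7], [0, 0, 0.006, 0, 0, 0, -0.7], [0, 0, 0.006, 0, 0, 0, -0.7]]

```text
time_s: 31.15
ee_pos: [0.4853, 0.12, 0.0479]
eef_rot: [3.141, -0.001, 1.692]
force: [-0.1, 0.4, -1.4]
grip_width: 0.032
grip_force: 12.0
```

play_rows:
  motion:
    - [[0, 0, 0.004, 0, 0, 0, -0.7], [0, 0, 0.004, 0, 0, 0, -0.7], [0, 0, 0.004, 0, 0, 0, -0.7]]

```text
time_s: 31.45
ee_pos: [0.4851, 0.12, 0.0467]
eef_rot: [-3.141, -0.001, 1.692]
force: [0.3, 0.0, -1.9]
grip_width: 0.0317
grip_force: 12.0
```

play_rows:
  motion:
    - [[0, 0, 0.004, 0, 0, 0, -0.7], [0, 0, 0.004, 0, 0, 0, -0.7], [0, 0, 0.004, 0, 0, 0, -0.7]]

```text
time_s: 31.75
ee_pos: [0.4852, 0.12, 0.0458]
eef_rot: [-3.142, -0.001, 1.692]
force: [-1.3, -0.5, 1.0]
grip_width: 0.0317
grip_force: 12.0
```

play_rows:
  motion:
    - [[0, 0, 0.002, 0, 0, 0, -0.7], [0, 0, 0.002, 0, 0, 0, -0.7], [0, 0, 0.002, 0, 0, 0, -0.7]]

```text
time_s: 32.05
ee_pos: [0.4852, 0.12, 0.0457]
eef_rot: [3.142, -0.001, 1.692]
force: [-3.1, -0.6, 8.6]
grip_width: 0.032
grip_force: 12.0
```

Contact. I'll release, rise, and move away for a final look.

play_rows:
  motion:
    - [[0, 0, -0.002, 0, 0, 0, -0.2], [0, 0, -0.002, 0, 0, 0, 0.2], [0, 0, -0.002, 0, 0, 0, 0.6], [0, 0, -0.002, 0, 0, 0, 0.6], [0, 0, -0.002, 0, 0, 0, 0.6], [0, 0, -0.002, 0, 0, 0, 0.6]]

```text
time_s: 32.65
ee_pos: [0.4852, 0.1199, 0.0457]
eef_rot: [-3.141, -0.001, 1.692]
force: [0.4, -0.3, -0.0]
grip_width: 0.0732
grip_force: 0.0
```

play_rows:
  motion:
    - [[0, 0, -0.06, 0, 0, 0, 0.6], [0, 0, -0.16, 0, 0, 0, 0.6], [0, 0, -0.32, 0, 0, 0, 0.6], [0, 0, -0.5, 0, 0, 0, 0.6], [0, 0, -0.68, 0, 0, 0, 0.6], [0.2, 0, -0.8, 0, 0, 0, 0.6], [0.4, 0, -0.8, 0, 0, 0, 0.6], [0.6, 0, -0.8, 0, 0, 0, 0.6], [0.8, 0, -0.8, 0, 0, 0, 0.6], [0.9, 0, -0.8, 0, 0, 0, 0.6]]

```text
time_s: 33.65
ee_pos: [0.4569, 0.346, 0.2457]
eef_rot: [-3.141, -0.001, 1.694]
force: [1.1, -0.1, 0.0]
grip_width: 0.0753
grip_force: 0.0
```

```bash
python3 - <<'E'
from h import *
p,R,o=now(); print(p,o['time_s'],o['force'])
s=snap('scene')['frame'];t=snap('top')['frame']
cv2.imwrite('pics/fin.png',np.hstack([cv2.resize(s[110:320,150:430],(400,300)),cv2.resize(t[150:330,180:420],(400,300))])[...,::-1])
E
```

```text
[0.45691254 0.34599586 0.28320799] 33.65 [ 1.06188772 -0.13923367  0.03885525]
```

View pics/fin.png

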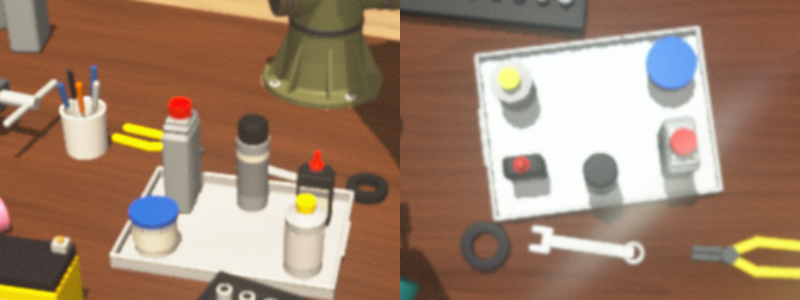

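All three stand upright inside the tray: oil bottle at (683,145), can at (600,170) and nozzle bottle at (523,167). The tub, tin and tools are where they were.

```bash
python3 -c "
from station import workorder; print(workorder.hand_in())"
```

```text
the job is handed in; nothing more can be done
None
```

I handed the job in at about 34 s: the spray can, oil bottle and nozzle bottle all stand upright on the tray floor, and the final pictures show the other things still in place.

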